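Rock a practice tooth block into the sprung bench holder

TASK

Mount the practice tooth block in the bench holder ready for the drilling exercise: pick the block up, tuck one end of its base under the lip of the sprung brass jaw, push the jaw back and rock the other end down until the block drops flat on the pocket floor, then let go of it. Work gently by feel, never forcing the block against the holder, and leave the other things on the bench where they are.

Things in the scene. Friction and masses are not known exactly. Their poses are not given: they have to be found in the camera images.
- block: Practice tooth block, 0.12 kg +-30 %. Ivory base flange 70 x 30 x 8 mm (x, y, z); on it a gum-pink body 52 x 30 mm up to 34 mm above the underside, so the flange stands out 9 mm at both x ends; on top a white tooth 12 mm wide, 10 mm high. Origin: centre of underside; x along the length, z up. Lies flat. Ends alike: either may go under the lip. Grip it across the 30 mm width (y).
- holder: Bench holder, fixed. Aluminium base 170 x 70 x 12 mm; origin: centre of underside, x lengthwise, z up. On it a blue bed is locked up to 6 mm either way along x from the middle; where is NOT reported: see or feel it. The lock slips only at about 90 N. Jaw at the -x end, heel wall at +x. Bed top = pocket floor. The points below sit on the base, where the parts are with the bed in the middle.
- pocket (a point): Middle of the pocket floor (with the bed in the middle), 20 mm above the bench. Two blue side cheeks run from x = -19 to +35 mm of here, inner faces at y = -16 and +16 mm (1 mm play beside the block) up to 5 mm above the floor; above that they flare outwards by 3 mm, ending 10 mm above the floor.
- jaw_face (a point): Foot of the free face of the brass sprung jaw (bed in the middle), at x = -32 mm, on the floor. Jaw 30 mm wide; its lip overhangs the face by 5 mm towards +x, 12 to 16 mm above the floor. It slides back towards -x by at most 7 mm to a hard stop, resisting with about 2.3 N plus 1.5 N per mm. Behind it a blue spring housing, x = -66 to -55 mm, 14 mm above the floor.
- heel_face (a point): Foot of the heel wall's inner face (bed in the middle), at x = +35 mm, on the floor. Wall 8 mm thick, 50 mm wide, 10 mm above the floor, square-edged. Jaw at rest to wall: 67 mm, 3 mm less than the block; the jaw must be pushed back some 4 to 6.5 mm for the block's other end to swing down past the wall. Once flat, the jaw presses the block against it.
- jar: Bystander: amber jar with a white cap, 44 mm across, 45 mm high; origin: centre of its underside.
- bowl: Bystander: green mixing bowl, 64 mm across, 32 mm high; origin: centre of its underside.
- wand: Bystander: white handpiece with a steel nose, lying, about 195 x 28 x 24 mm; origin: underside, middle of its white part; x along it.
- scaler: Bystander: blue-handled scaler, lying, about 160 x 9 x 9 mm; origin: underside, middle; x along it.

How it is judged:
By the outcome, as a careful person would: the job done as asked, in the order asked, and still so for the second after the job is handed in, with the robot touching nothing.
It also fails if it takes over 64 s, if anything falls off the work surface, if the arm or the gripper's body presses on something with over 40 N, if the wrist force passes 120 N, or if a joint passes its speed limit or range.

ROBOT

A 6-joint arm with a two-finger parallel gripper is mounted at the origin on the work surface. World frame = base frame: x ahead of the robot, y to its left, z up, the work surface at z = 0. Lengths are in m, angles in degrees, forces in N, time in s.
With the tool pointing down it reaches from about 0.425 to 0.95 m from the base axis. Payload 3.5 kg.
Tool frame: the origin (TCP) lies on the centre line of the jaws, within the pads' length; the fingertips stand 22 mm ahead of it and the grasp point (between the pads) lies 3 mm ahead of it; y points along the fingers, x is the direction in which the jaws open and shut, and the axes are right-handed (so a half turn about y gives the same grasp; the last joint's range is limited). The gripper opens to 85 mm and grips with 20 to 120 N. Pads are 22 mm wide; open, the fingers measure 114 mm over their backs; the gripper's body (76 mm by 85 mm) begins 54 mm behind the grasp point. The pads swing forward as they close: fully open they stand 13 mm farther back than shut.
Start: joints at [56.264, 16.404, 90.338, -0, 73.258, -8.594], TCP at [0.287, 0.611, 0.253] pointing down, gripper open.
Joint ranges: [-158.93, 158.93], [-51.34, 127.21], [12.03, 142.37], [-87.48, 267.48], [13.55, 161.25], [-162.69, 162.69]. Speed limits (degrees/s): [159.86, 159.86, 180, 180, 180, 180].

INTERFACE

Orientations are given as [roll, pitch, yaw] about the fixed x, y, z axes, in that order (R = Rz(yaw) Ry(pitch) Rx(roll)).
In Python, from cell import ctrl gives the robot as it stands. The module is installed in compiled form; this text tells all that it offers.
- The arm moves only by the tool drive_tool, never from a script. Its argument "targets" is a list of rows, each a list of 3 entries, a list of its own where there are three numbers: the shift along the world's x, y, z in cm, then the turn, a rotation vector about the world's x, y, z in rad, then the finger opening in cm, from 0 to 8.54. A call has exactly 10 rows; each row is the pose to reach, as a shift and turn from the pose commanded when the call began; what a row does not reach only later rows make up. A row lasts 1/12 s, in which the tool goes at most 41.7 mm and 7.16 degrees, less where a joint would pass 70% of its speed; a pose out of reach is approached as far as the arm can. A call with a gripper value outside its range is refused whole. The fingers move at their own pace and stop on an object; "newtons" is the grip in N (left out, the last holds). Time passes only in rows, so rows that repeat a pose let the fingers close, or fill a call up. It gives the time, the measured TCP pose, the force and the opening at its end, in the units of the state.
- ctrl.read_state(): the state, without advancing time (a new reading comes with each control period).
- ctrl.capture(name): name is "scene" or "top"; returns a dict with "pixels" (420x560x3 uint8, red, green, blue), "fx", "fy", "cx", "cy" (pixels), "R" (3x3) and "t" (3): a world point X has camera coordinates R X + t. Camera axes: x right, y down, z forward; pixel columns grow to the right and rows downward; lengths in m; the calibration is good to about 2 mm. A picture is of the moment at which its call begins. There is no depth.
- ctrl.job_done(): hands the job in, once; it reports no verdict.
The state is a dict: "time_s": time; "joints": joint angles; "qd": joint speeds; "effort": joint torques, N m; "position": TCP position; "eef_rot": TCP orientation; "force": force on the tool from outside, world axes, zero at the start; "wrist_torque": the same for the moment, N m; "finger_gap": opening from 0.0 (shut) to 1.0 (fully open).
Only numpy, scipy, OpenCV 4.12 (cv2) and the standard library are available. Lean on these libraries where they do the work, as an engineer would, in place of code of your own. Each camera call takes 0.05 s, during which the arm holds its last target.

## Working session

There is one attempt and no reset: what is moved stays moved. The work goes in short steps, Python scripts to look and compute and a tool call to move; the robot and the scene stay as the last step left them, time stands still between calls to the robot, and variables do not carry over. Pictures are saved under pics/ and viewed, and the job is handed in when it is done.

Besides the shell and the picture viewer there is one more tool, called after "Emit:" as a command line: name --argument value ..., lists and objects as JSON in quotes. drive_tool: Moves the arm, as the interface text tells. Its arguments: {"type":"object","properties":{"targets":{"type":"array","items":{"type":"array"}},"newtons":{"type":"number"}},"required":["targets"]}

```bash
mkdir -p pics; ls; python3 - <<'E'
from cell import ctrl
import cv2
s=ctrl.read_state();print(s)
for n in("scene","top"):
    c=ctrl.capture(n);cv2.imwrite(f"pics/{n}0.png",c["pixels"][:,:,::-1]);print(n,c["fx"],c["fy"],c["cx"],c["cy"],c["R"],c["t"])
E
```

```text
pics
{'time_s': 0.0, 'joints': array([ 5.62637863e+01,  1.64537269e+01,  9.04239349e+01, -4.70736504e-04,
        7.32583758e+01, -8.59504328e+00]), 'qd': array([ 0.06304377,  0.08679713, -0.08860137,  0.14811392, -0.02542822,
        0.01821766]), 'effort': array([-1.23081241e-03, -4.05989778e+01, -2.92619133e+01, -2.06334080e-04,
        5.92337397e-03,  4.01050585e-06]), 'position': array([0.28641125, 0.61054549, 0.25193314]), 'eef_rot': array([-89.98011457,   0.13457716,  64.85898903]), 'force': array([ 0.31689473,  0.04511508, -0.00120425]), 'wrist_torque': array([ 0.02186619,  0.02131947, -0.00709341]), 'finger_gap': 0.998624310625279}
scene 406.59970033928454 406.59970033928454 282.68884316437743 214.7957898915249 [[-0.53293589  0.84591354  0.02023909]
 [ 0.60671686  0.3986929  -0.68770533]
 [-0.58980844 -0.35422346 -0.72570776]] [ 0.33636555 -0.37600884  1.47222129]
top 410.7506800313899 410.7506800313899 275.4768169815207 211.150431988307 [[ 0.02463417 -0.99960503 -0.01352559]
 [-0.9880581  -0.02228666 -0.15246144]
 [ 0.15209978  0.01711983 -0.98821686]] [0.00413649 0.64702509 0.93783136]
```

View pics/scene0.png

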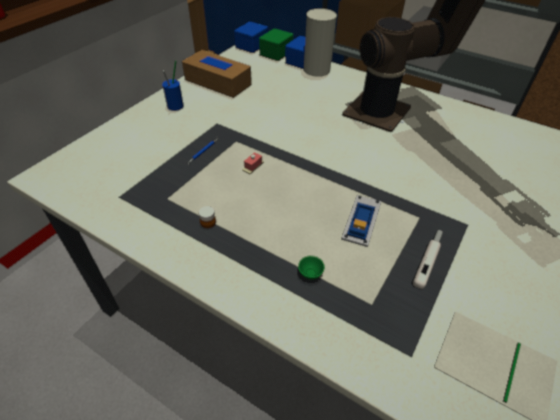

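View pics/top0.png

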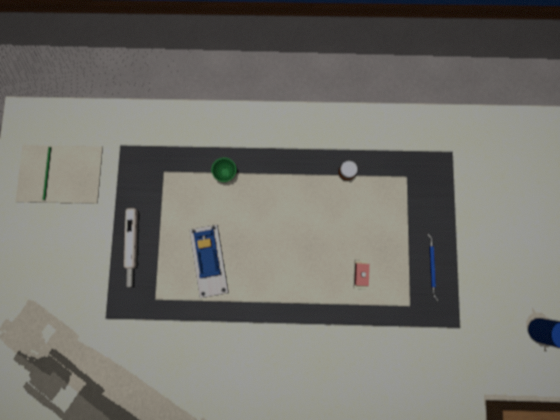

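```bash
python3 - <<'E'
import cv2,numpy as np
t=cv2.imread("pics/top0.png");s=cv2.imread("pics/scene0.png")
def z(im,x,y,w,h,f):return cv2.resize(im[y:y+h,x:x+w],None,fx=f,fy=f,interpolation=cv2.INTER_CUBIC)
cv2.imwrite("pics/zh.png",np.hstack([z(t,180,215,60,90,6),z(s,330,185,65,90,6)[:, :390]]))
cv2.imwrite("pics/zb.png",np.hstack([z(t,340,250,45,45,8),z(s,230,140,45,45,8)]))
E
```

```text
(no output)
```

View pics/zh.png

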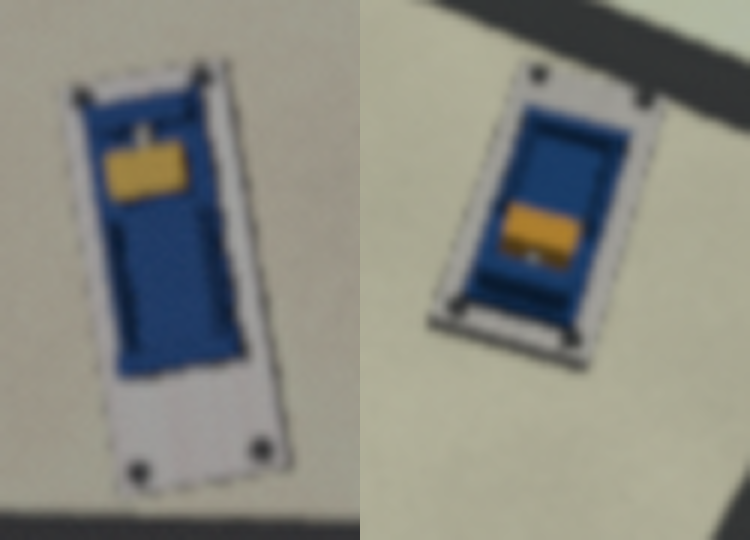

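View pics/zb.png

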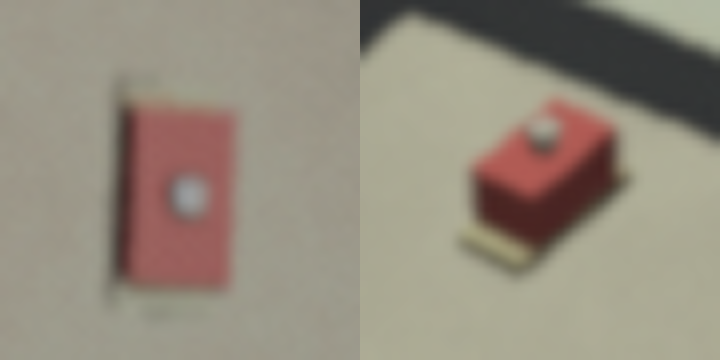

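```bash
cat > h.py <<'E'
import numpy as np,cv2
from cell import ctrl
def cap(n,f=None):
    c=ctrl.capture(n)
    if f: cv2.imwrite(f,c["pixels"][:,:,::-1])
    return c
def ray(c,u,v,z):
    d=np.array([(u-c["cx"])/c["fx"],(v-c["cy"])/c["fy"],1]);R=c["R"]
    o=-R.T@c["t"];w=R.T@d;return o+w*(z-o[2])/w[2]
def proj(c,X):
    p=c["R"]@np.asarray(X)+c["t"];return c["fx"]*p[0]/p[2]+c["cx"],c["fy"]*p[1]/p[2]+c["cy"]
def rect(mask):
    cs,_=cv2.findContours(mask,cv2.RETR_EXTERNAL,cv2.CHAIN_APPROX_NONE)
    return max(cs,key=cv2.contourArea)
E
python3 - <<'E'
from h import *
np.set_printoptions(precision=4,suppress=True)
W={'top':(180,215,60,90),'scene':(330,185,65,90)}
B={'top':(340,250,45,45),'scene':(230,140,45,45)}
for n in W:
    c=cap(n);im=c["pixels"]
    def up(b,f=8):
        x,y,w,h=b;return cv2.resize(im[y:y+h,x:x+w],None,fx=f,fy=f,interpolation=cv2.INTER_CUBIC),lambda p:(np.asarray(p,float)+.5)/f-.5+np.array([x,y])
    a,m=up(W[n]);hsv=cv2.cvtColor(a,cv2.COLOR_RGB2HSV)
    dark=((hsv[...,2]<75)&(hsv[...,1]<120)).astype(np.uint8)
    k,l,st,ce=cv2.connectedComponentsWithStats(dark)
    for i in range(1,k):
        if 60<st[i,4]<900:
            p=m(ce[i]);print(n,'dark',st[i,4],p,ray(c,*p,.013)[:2])
    blue=((hsv[...,0]>100)&(hsv[...,0]<130)&(hsv[...,1]>120)).astype(np.uint8)
    br=((hsv[...,0]>8)&(hsv[...,0]<30)&(hsv[...,1]>110)).astype(np.uint8)
    r=cv2.boxPoints(cv2.minAreaRect(rect(blue|br)));r=[m(q) for q in r]
    print('bed',[(ray(c,*q,.012)[:2],ray(c,*q,.03)[:2]) for q in r])
    r=cv2.boxPoints(cv2.minAreaRect(rect(br)));r=[m(q) for q in r]
    print('brass',[ray(c,*q,.036)[:2] for q in r])
    a,m=up(B[n]);hsv=cv2.cvtColor(a,cv2.COLOR_RGB2HSV)
    pink=(((hsv[...,0]>165)|(hsv[...,0]<8))&(hsv[...,1]>80)&(hsv[...,2]>110)).astype(np.uint8)
    mr=cv2.minAreaRect(rect(pink));r=[m(q) for q in cv2.boxPoints(mr)]
    P=np.array([ray(c,*q,.034)[:2] for q in r]);print('pink',P,P.mean(0),[np.linalg.norm(P[i]-P[i-1]) for i in range(4)], [np.degrees(np.arctan2(*(P[i]-P[i-1])[::-1])) for i in range(4)])
E
```

```text
top dark 240 [213.0682 227.5245] [0.6077 0.174 ]
top dark 185 [193.3091 231.0139] [0.5979 0.2228]
top dark 407 [210.6049 243.9062] [0.567  0.1782]
top dark 191 [202.1548 248.0965] [0.5561 0.1986]
top dark 82 [216.2256 255.3201] [0.5393 0.163 ]
top dark 84 [218.25   266.8304] [0.5114 0.1567]
top dark 106 [219.6639 272.4375] [0.4979 0.1526]
top dark 229 [223.164  289.4806] [0.4572 0.1423]
top dark 195 [202.6644 293.4054] [0.4466 0.1916]
bed [(array([0.5947, 0.2234]), array([0.593 , 0.2195])), (array([0.6034, 0.1751]), array([0.6015, 0.172 ])), (array([0.4941, 0.1528]), array([0.4942, 0.1501])), (array([0.4856, 0.2003]), array([0.4858, 0.1968]))]
brass [array([0.5719, 0.207 ]), array([0.579 , 0.1775]), array([0.5618, 0.173 ]), array([0.5548, 0.2024])]
pink [[ 0.4765 -0.1745]
 [ 0.528  -0.176 ]
 [ 0.528  -0.2056]
 [ 0.4766 -0.2038]] [ 0.5023 -0.19  ] [np.float64(0.029366638266619182), np.float64(0.05144647227340576), np.float64(0.029600828468251156), np.float64(0.05142765158149451)] [np.float64(90.05913299692666), np.float64(-1.69109430764896), np.float64(-89.99220301996952), np.float64(
[... 257 characters left out ...]
] [0.5614 0.2019]
bed [(array([0.5995, 0.1758]), array([0.6149, 0.1806])), (array([0.4787, 0.1463]), array([0.4968, 0.1518])), (array([0.4707, 0.1955]), array([0.489 , 0.1998])), (array([0.5908, 0.2211]), array([0.6064, 0.2249]))]
brass [array([0.5869, 0.1817]), array([0.5612, 0.1754]), array([0.5554, 0.2054]), array([0.5811, 0.2112])]
pink [[ 0.5283 -0.2056]
 [ 0.4625 -0.2017]
 [ 0.4804 -0.17  ]
 [ 0.5445 -0.1747]] [ 0.5039 -0.188 ] [np.float64(0.03485314736809463), np.float64(0.06583772549878361), np.float64(0.03640293946878063), np.float64(0.06425727160965505)] [np.float64(-117.72493865505014), np.float64(176.66623479955342), np.float64(60.62629305379997), np.float64(-4.1944328122418755)]
```

Emit:
drive_tool --targets '[[[2.6, -4, 0], [0, 0, 0.04], 8], [[5.2, -8, 0], [0, 0, 0.08], 8], [[7.8, -12, 0], [0, 0, 0.12], 8], [[10.4, -16, 0], [0, 0, 0.16], 7], [[13, -20, 0], [0, 0, 0.2], 7], [[15.6, -24, 0], [0, 0, 0.25], 7], [[18.2, -28, 0], [0, 0, 0.29], 6], [[20.8, -32, 0], [0, 0, 0.33], 6], [[23.4, -36, 0], [0, 0, 0.37], 6], [[26, -40, 0], [0, 0, 0.412], 6]]' --newtons 40

```text
time_s: 1.03
position: [0.5144, 0.2598, 0.2533]
eef_rot: [-90.0, -0.0, 88.6]
force: [0.7, 0.7, 0.5]
finger_gap: 0.701
```

Emit:
drive_tool --targets '[[[-0.4, -4, 0], [0, 0, 0], 6], [[-0.9, -8, 0], [0, 0, 0], 6], [[-1.3, -12, 0], [0, 0, 0], 6], [[-1.8, -16, 0], [0, 0, 0], 6], [[-2.2, -20, -2], [0, 0, 0], 6], [[-2.6, -24, -4], [0, 0, 0], 6], [[-3.1, -28, -6], [0, 0, 0], 6], [[-3.5, -32, -8], [0, 0, 0], 6], [[-4, -36, -10], [0, 0, 0], 6], [[-4.4, -40, -12], [0, 0, 0], 6]]'

```text
time_s: 1.87
position: [0.471, -0.1225, 0.1414]
eef_rot: [-90.0, 0.0, 88.5]
force: [0.5, -0.4, -0.2]
finger_gap: 0.704
```

Emit:
drive_tool --targets '[[[0, 0, 0], [0, 0, 0], 5.5], [[0, 0, 0], [0, 0, 0], 5.5], [[0, 0, 0], [0, 0, 0], 5.5], [[0, 0, 0], [0, 0, 0], 5.5], [[0, 0, -1], [0, 0, 0], 5.5], [[0, 0, -2], [0, 0, 0], 5.5], [[0, 0, -2.5], [0, 0, 0], 5.5], [[0, 0, -3], [0, 0, 0], 5.5], [[0, 0, -3], [0, 0, 0], 5.5], [[0, 0, -3], [0, 0, 0], 5.5]]'

```text
time_s: 2.7
position: [0.4714, -0.1205, 0.1114]
eef_rot: [-89.9, -0.0, 88.5]
force: [-0.7, -0.1, 0.4]
finger_gap: 0.645
```

```bash
python3 - <<'E'
from h import *
print(ctrl.read_state())
c=cap("scene");d=cap("top")
z=lambda im,x,y,w,h,f:cv2.resize(im[y:y+h,x:x+w],None,fx=f,fy=f,interpolation=cv2.INTER_CUBIC)
cv2.imwrite("pics/a1.png",np.hstack([z(d["pixels"],310,230,90,90,4),z(c["pixels"],200,90,90,90,4)])[:,:,::-1])
E
```

```text
{'time_s': 2.7, 'joints': array([-2.63064929e+01,  2.36768161e+00,  1.22497839e+02, -8.00568936e-04,
        5.52075903e+01, -1.14795846e+02]), 'qd': array([-0.21429973, -0.57505062, -0.84428476, -0.16077463,  0.07252224,
        0.0273649 ]), 'effort': array([ 6.55751349e-02, -2.60684645e+01, -2.43974036e+01,  1.04324059e-03,
        6.89261797e-03,  1.48702684e-04]), 'position': array([ 0.47139096, -0.1204885 ,  0.11144888]), 'eef_rot': array([-8.99333537e+01, -3.00654471e-02,  8.84897927e+01]), 'force': array([-0.67008886, -0.07875372,  0.44139187]), 'wrist_torque': array([-0.06968998, -0.00936364, -0.02988354]), 'finger_gap': 0.6445718921585257}
```

View pics/a1.png

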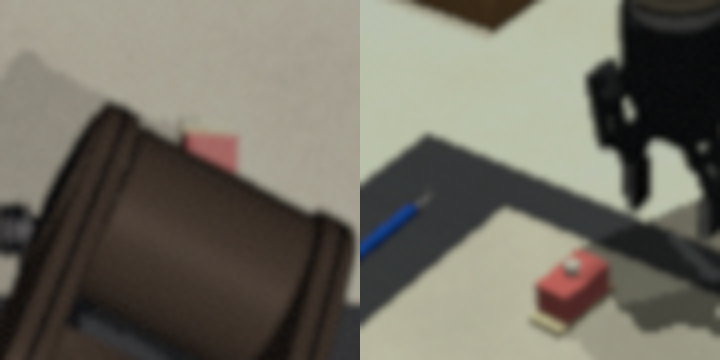

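Emit:
drive_tool --targets '[[[0.8, -1.8, 0], [0, 0, 0], 5.5], [[1.6, -3.6, 0], [0, 0, 0], 5.5], [[2.4, -5.4, 0], [0, 0, 0], 5.5], [[3.1, -6.9, 0], [0, 0, 0], 5.5], [[3.1, -6.9, -1], [0, 0, 0], 5.5], [[3.1, -6.9, -2], [0, 0, 0], 5.5], [[3.1, -6.9, -3], [0, 0, 0], 5.5], [[3.1, -6.9, -3.5], [0, 0, 0], 5.5], [[3.1, -6.9, -3.5], [0, 0, 0], 5.5], [[3.1, -6.9, -3.5], [0, 0, 0], 5.5]]'

```text
time_s: 3.63
position: [0.5019, -0.1888, 0.0761]
eef_rot: [-89.9, -0.1, 88.5]
force: [0.5, -0.3, 0.1]
finger_gap: 0.646
```

```bash
python3 - <<'E'
from h import *
c=cap("scene");d=cap("top")
z=lambda im,x,y,w,h,f:cv2.resize(im[y:y+h,x:x+w],None,fx=f,fy=f,interpolation=cv2.INTER_CUBIC)
cv2.imwrite("pics/a2.png",np.hstack([z(d["pixels"],330,240,60,60,6),z(c["pixels"],225,125,60,60,6)])[:,:,::-1])
E
```

```text
(no output)
```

View pics/a2.png

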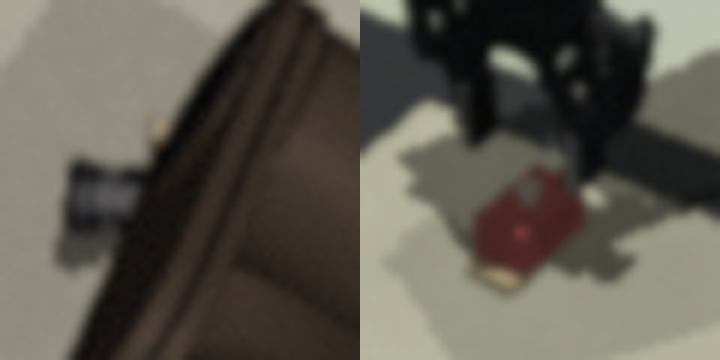

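Emit:
drive_tool --targets '[[[0.1, -0.1, -1], [0, 0, 0], 5.5], [[0.1, -0.1, -2], [0, 0, 0], 5.5], [[0.1, -0.1, -3], [0, 0, 0], 5.5], [[0.1, -0.1, -3.6], [0, 0, 0], 5.5], [[0.1, -0.1, -4.1], [0, 0, 0], 5.5], [[0.1, -0.1, -4.1], [0, 0, 0], 5.5], [[0.1, -0.1, -4.1], [0, 0, 0], 5], [[0.1, -0.1, -4.1], [0, 0, 0], 4.5], [[0.1, -0.1, -4.1], [0, 0, 0], 4], [[0.1, -0.1, -4.1], [0, 0, 0], 3.5]]'

```text
time_s: 4.57
position: [0.504, -0.1911, 0.0366]
eef_rot: [-90.1, 0.0, 88.5]
force: [0.5, -0.1, 0.3]
finger_gap: 0.409
```

Emit:
drive_tool --targets '[[[0, 0, 0], [0, 0, 0], 3.2], [[0, 0, 0], [0, 0, 0], 3], [[0, 0, 0], [0, 0, 0], 2.8], [[0, 0, 0], [0, 0, 0], 2.6], [[0, 0, 0], [0, 0, 0], 2.4], [[0, 0, 0], [0, 0, 0], 2.2], [[0, 0, 0], [0, 0, 0], 2], [[0, 0, 0], [0, 0, 0], 2], [[0, 0, 0], [0, 0, 0], 2], [[0, 0, 0], [0, 0, 0], 2]]'

```text
time_s: 5.4
position: [0.504, -0.1911, 0.0367]
eef_rot: [-90.0, 0.0, 88.5]
force: [-1.4, 1.0, 5.8]
finger_gap: 0.346
```

```bash
python3 - <<'E'
from h import *
print(ctrl.read_state()["position"])
c=cap("scene");d=cap("top")
z=lambda im,x,y,w,h,f:cv2.resize(im[y:y+h,x:x+w],None,fx=f,fy=f,interpolation=cv2.INTER_CUBIC)
cv2.imwrite("pics/a3.png",np.hstack([z(d["pixels"],330,240,60,60,6),z(c["pixels"],225,125,60,60,6)])[:,:,::-1])
E
```

```text
[ 0.50404936 -0.19109224  0.03666594]
```

View pics/a3.png

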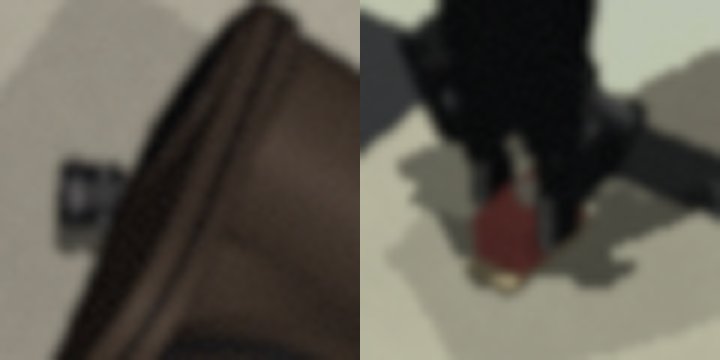

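Emit:
drive_tool --targets '[[[0, 0, 0.5], [0, 0, 0], 2], [[0, 0, 1.5], [0, 0, 0], 2], [[0, 0, 3], [0, 0, 0], 2], [[0, 0.5, 4.5], [0, 0, 0.0], 2], [[0.1, 2, 6], [0, 0, 0.0], 2], [[0.3, 4.5, 7.5], [0, 0, 0.02], 2], [[0.5, 7.5, 8.5], [0, 0, 0.04], 2], [[0.7, 10.5, 9], [0, 0, 0.06], 2], [[0.9, 13.5, 9], [0, 0, 0.08], 2], [[1.1, 16.5, 9], [0, 0, 0.1], 2]]'

```text
time_s: 6.33
position: [0.5145, -0.0245, 0.1269]
eef_rot: [-90.1, 0.0, 94.2]
force: [0.3, -0.3, -1.2]
finger_gap: 0.342
```

Emit:
drive_tool --targets '[[[0.2, 3, 0], [0, 0, 0.02], 2], [[0.4, 6, 0], [0, 0, 0.04], 2], [[0.6, 9, 0], [0, 0, 0.06], 2], [[0.8, 12, 0], [0, 0, 0.08], 2], [[1, 15, 0], [0, 0, 0.1], 2], [[1.2, 17.5, 0], [0, 0, 0.12], 2], [[1.4, 19.5, 0], [0, 0, 0.132], 2], [[1.4, 20.8, 0], [0, 0, 0.132], 2], [[1.4, 20.8, 0], [0, 0, 0.132], 2], [[1.4, 20.8, 0], [0, 0, 0.132], 2]]'

```text
time_s: 7.17
position: [0.5282, 0.1822, 0.1259]
eef_rot: [-90.0, 0.0, 101.8]
force: [0.7, -0.2, -1.6]
finger_gap: 0.341
```

```bash
python3 - <<'E'
from h import *
s=ctrl.read_state();print(s["position"],s["force"],s["eef_rot"],s["finger_gap"])
c=cap("scene");d=cap("top")
z=lambda im,x,y,w,h,f:cv2.resize(im[y:y+h,x:x+w],None,fx=f,fy=f,interpolation=cv2.INTER_CUBIC)
cv2.imwrite("pics/a4.png",np.hstack([z(d["pixels"],170,200,90,110,4),z(c["pixels"],310,140,90,110,4)])[:,:,::-1])
E
```

```text
[0.52824473 0.18220561 0.12587366] [ 0.74294781 -0.22120376 -1.6128297 ] [-8.99546661e+01  2.98397494e-02  1.01822131e+02] 0.34108350028721013
```

View pics/a4.png

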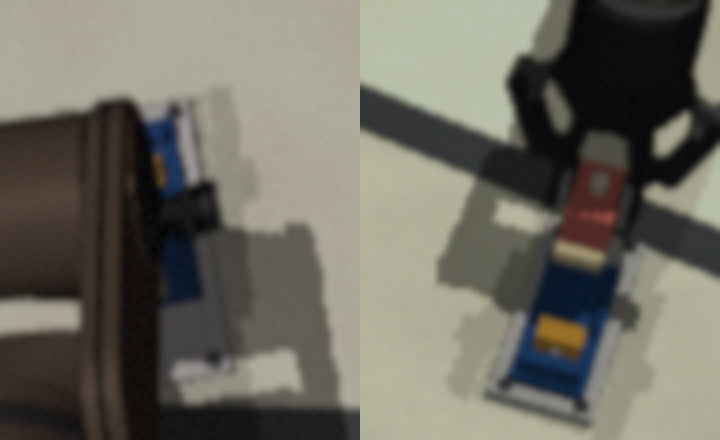

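```bash
python3 - <<'E'
from h import *
np.set_printoptions(precision=4,suppress=True)
c=cap("scene");im=c["pixels"];x,y,w,h=310,140,90,110;f=8
a=cv2.resize(im[y:y+h,x:x+w],None,fx=f,fy=f,interpolation=cv2.INTER_CUBIC);hsv=cv2.cvtColor(a,cv2.COLOR_RGB2HSV)
m=lambda p:(np.asarray(p,float)+.5)/f-.5+np.array([x,y])
iv=((hsv[...,0]>8)&(hsv[...,0]<30)&(hsv[...,1]>50)&(hsv[...,1]<130)&(hsv[...,2]>150)).astype(np.uint8)
k,l,st,ce=cv2.connectedComponentsWithStats(iv)
for i in range(1,k):
    if st[i,4]>600: print(st[i],m(ce[i]))
print(hsv[int((256-0)*2),int((580-360)*2)])
br=((hsv[...,0]>8)&(hsv[...,0]<30)&(hsv[...,1]>140)).astype(np.uint8)
r=cv2.minAreaRect(rect(br));q=[m(p) for p in cv2.boxPoints(r)];print('brass',q)
# predicted
Hx=np.array([-.979,-.204,0]);Hy=np.array([.204,-.979,0]);T=np.array([.5282,.1822,.1259-.0367])
for sx in(1,-1):
  for zz in(0,.008): print('flange',sx,zz,proj(c,T-Hx*.035+Hy*.015*sx+[0,0,zz]))
P=np.array([.5318,.1829,.02])
for sx in(1,-1):
  for xx,zz in((-.027,.016),(-.027,.012)): print('lip',sx,zz,proj(c,P+Hx*xx+Hy*.015*sx+[0,0,zz]))
cv2.imwrite("pics/a5.png",cv2.resize(a[360:800,200:720],None,fx=1.5,fy=1.3)[:,:,::-1])
E
```

```text
[398 492  77  25 700] [363.96   202.4955]
[ 22  74 142]
brass [array([352.7866, 225.5908]), array([354.8715, 218.2936]), array([365.9823, 221.4682]), array([363.8974, 228.7653])]
flange 1 0 (np.float64(356.82201229593574), np.float64(204.9107584650006))
flange 1 0.008 (np.float64(357.3151490058402), np.float64(202.63068583873422))
flange -1 0 (np.float64(368.69095786053015), np.float64(208.07826473715141))
flange -1 0.008 (np.float64(369.2563902840787), np.float64(205.80109249805756))
lip 1 0.016 (np.float64(354.05701188663807), np.float64(218.28548103994268))
lip 1 0.012 (np.float64(353.8297446676439), np.float64(219.3346539796462))
lip -1 0.016 (np.float64(365.4381800420318), np.float64(221.4144137987544))
lip -1 0.012 (np.float64(365.1779657701791), np.float64(222.4617243646566))
```

View pics/a5.png

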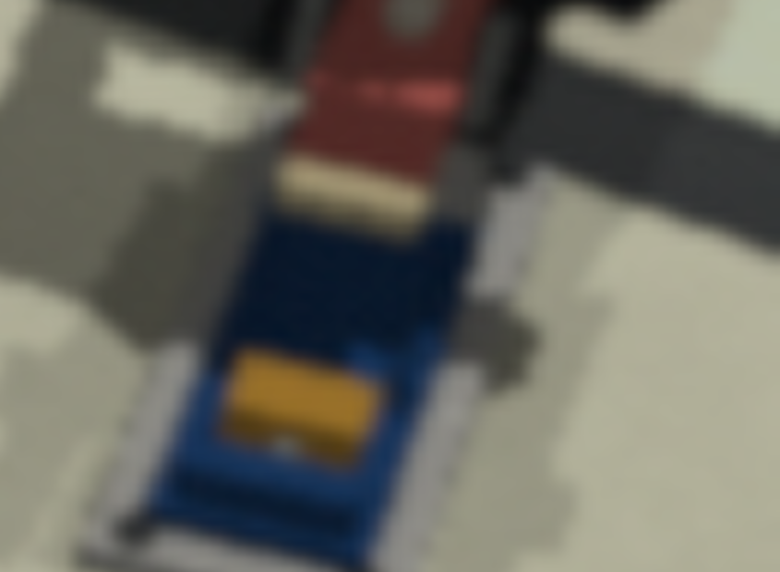

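Emit:
drive_tool --targets '[[[0, 0, 0], [-0.01, 0.048, 0], 2], [[0, 0, 0], [-0.02, 0.096, 0], 2], [[-0.05, -0.01, 0], [-0.03, 0.144, 0], 2], [[-0.1, -0.02, 0], [-0.04, 0.192, 0], 2], [[-0.15, -0.03, -0.5], [-0.05, 0.239, 0], 2], [[-0.15, -0.03, -1.5], [-0.05, 0.239, 0], 2], [[-0.15, -0.03, -2.5], [-0.05, 0.239, 0], 2], [[-0.15, -0.03, -3.3], [-0.05, 0.239, 0], 2], [[-0.15, -0.03, -4], [-0.05, 0.239, 0], 2], [[-0.15, -0.03, -4], [-0.05, 0.239, 0], 2]]'

```text
time_s: 8.15
position: [0.5254, 0.1814, 0.0837]
eef_rot: [-75.8, 0.0, 101.7]
force: [-0.7, -0.0, -0.9]
finger_gap: 0.345
```

```bash
cat > look.py <<'E'
from h import *
import sys
np.set_printoptions(precision=4,suppress=True)
s=ctrl.read_state();print(s["position"],s["force"],s["wrist_torque"],s["eef_rot"],s["finger_gap"])
Hx=np.array([-.979,-.204]);Hy=np.array([.204,-.979]);P=np.array([.5318,.1829])
d=s["position"][:2]-P;print('TCP in pocket mm',1000*d@Hx,1000*d@Hy,1000*s["position"][2]-20,'F hx,hy',s["force"][:2]@Hx,s["force"][:2]@Hy)
c=cap("scene")
z=lambda im,x,y,w,h,f:cv2.resize(im[y:y+h,x:x+w],None,fx=f,fy=f,interpolation=cv2.INTER_CUBIC)
cv2.imwrite(sys.argv[1],z(c["pixels"],325,170,70,75,8)[:,:,::-1])
E
python3 look.py pics/b1.png
```

```text
[0.5254 0.1814 0.0837] [-0.7383 -0.0219 -0.8794] [-0.0072 -0.1897  0.0071] [-75.7881   0.002  101.744 ] 0.3451990132873019
TCP in pocket mm 6.599256711977165 0.16442415495819995 63.688106442407275 F hx,hy 0.7272392757441336 -0.1291183100747678
```

View pics/b1.png

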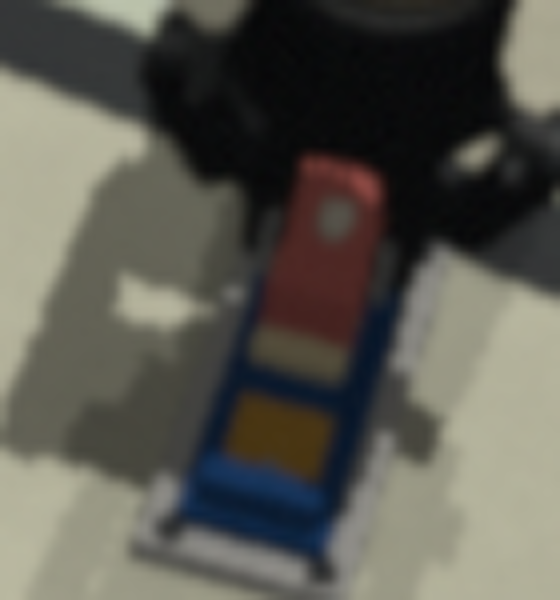

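Emit:
drive_tool --targets '[[[0, 0, -0.3], [0, 0, 0], 2], [[0, 0, -0.6], [0, 0, 0], 2], [[0, 0, -0.9], [0, 0, 0], 2], [[0, 0, -1.1], [0, 0, 0], 2], [[0, 0, -1.3], [0, 0, 0], 2], [[0, 0, -1.4], [0, 0, 0], 2], [[0, 0, -1.5], [0, 0, 0], 2], [[0, 0, -1.6], [0, 0, 0], 2], [[0, 0, -1.6], [0, 0, 0], 2], [[0, 0, -1.6], [0, 0, 0], 2]]'

```text
time_s: 9.03
position: [0.5272, 0.1819, 0.0701]
eef_rot: [-76.0, 0.0, 101.8]
force: [0.3, 0.6, -0.8]
finger_gap: 0.34
```

```bash
python3 look.py pics/b2.png
```

```text
[0.5272 0.1819 0.0701] [ 0.3338  0.5884 -0.7572] [ 0.0784 -0.1596  0.0183] [-76.0125   0.0153 101.7583] 0.33978421026275907
TCP in pocket mm 4.721302313824705 0.0874312026898048 50.08287325163862 F hx,hy -0.44679776620721645 -0.507987795015393
```

View pics/b2.png

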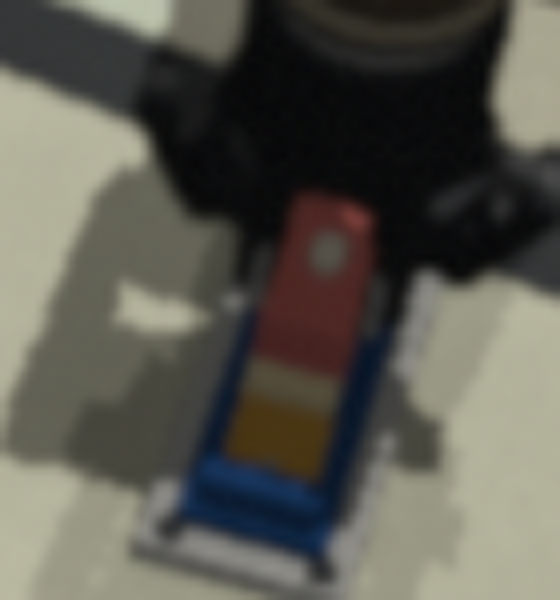

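Emit:
drive_tool --targets '[[[0, 0, -0.05], [0, 0, 0], 2], [[0, 0, -0.1], [0, 0, 0], 2], [[0, 0, -0.15], [0, 0, 0], 2], [[0, 0, -0.2], [0, 0, 0], 2], [[0, 0, -0.25], [0, 0, 0], 2], [[0, 0, -0.3], [0, 0, 0], 2], [[0, 0, -0.35], [0, 0, 0], 2], [[0, 0, -0.35], [0, 0, 0], 2], [[0, 0, -0.35], [0, 0, 0], 2], [[0, 0, -0.35], [0, 0, 0], 2]]'

```text
time_s: 9.92
position: [0.5271, 0.182, 0.0665]
eef_rot: [-76.0, -0.0, 101.8]
force: [-0.2, 1.1, -1.2]
finger_gap: 0.341
```

```bash
python3 look.py pics/b3.png
```

```text
[0.5271 0.182  0.0665] [-0.1924  1.1254 -1.2065] [ 0.2596 -0.1499 -0.0002] [-76.0131  -0.002  101.7534] 0.34127034365864134
TCP in pocket mm 4.75266509761629 -0.043560189393905754 46.48981152282897 F hx,hy -0.041225098326048516 -1.1409666757107855
```

Emit:
drive_tool --targets '[[[0, 0.02, 0], [0, 0, 0], 2], [[-0.01, 0.05, 0], [0, 0, 0], 2], [[-0.01, 0.05, -0.02], [0, 0, 0], 2], [[-0.01, 0.05, -0.05], [0, 0, 0], 2], [[-0.01, 0.05, -0.08], [0, 0, 0], 2], [[-0.01, 0.05, -0.11], [0, 0, 0], 2], [[-0.01, 0.05, -0.14], [0, 0, 0], 2], [[-0.01, 0.05, -0.14], [0, 0, 0], 2], [[-0.01, 0.05, -0.14], [0, 0, 0], 2], [[-0.01, 0.05, -0.14], [0, 0, 0], 2]]'

```text
time_s: 10.8
position: [0.5271, 0.1823, 0.0652]
eef_rot: [-76.0, 0.0, 101.8]
force: [-1.2, 0.1, -1.1]
finger_gap: 0.339
```

```bash
python3 look.py pics/b4.png
```

```text
[0.5271 0.1823 0.0652] [-1.1791  0.0805 -1.0502] [ 0.0049 -0.1737 -0.0029] [-76.0115   0.0169 101.7617] 0.3394435436766116
TCP in pocket mm 4.7389327519471065 -0.407509635999092 45.17504409149397 F hx,hy 1.1378808546297001 -0.3193500582517483
```

View pics/b4.png

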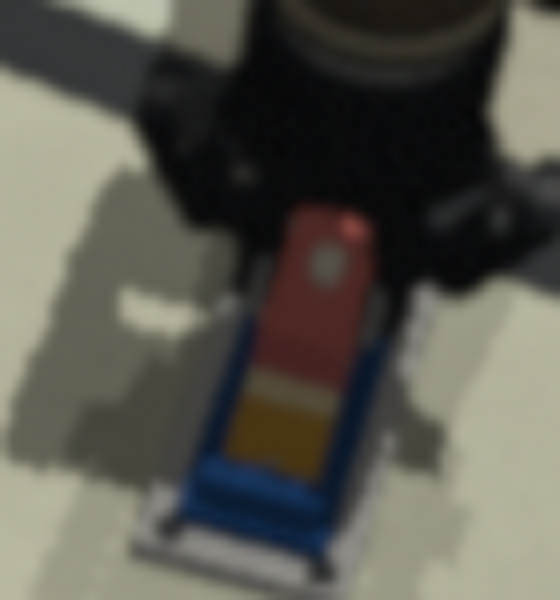

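Emit:
drive_tool --targets '[[[0, 0, -0.02], [0, 0, 0], 2], [[0, 0, -0.04], [0, 0, 0], 2], [[0, 0, -0.06], [0, 0, 0], 2], [[0, 0, -0.08], [0, 0, 0], 2], [[0, 0, -0.1], [0, 0, 0], 2], [[0, 0, -0.12], [0, 0, 0], 2], [[0, 0, -0.12], [0, 0, 0], 2], [[0, 0, -0.12], [0, 0, 0], 2], [[0, 0, -0.12], [0, 0, 0], 2], [[0, 0, -0.12], [0, 0, 0], 2]]'

```text
time_s: 11.68
position: [0.5271, 0.1824, 0.064]
eef_rot: [-76.0, 0.0, 101.8]
force: [-0.7, 0.8, -1.0]
finger_gap: 0.34
```

Emit:
drive_tool --targets '[[[0, 0, -0.02], [0, 0, 0], 2], [[0, 0, -0.04], [0, 0, 0], 2], [[0, 0, -0.06], [0, 0, 0], 2], [[0, 0, -0.08], [0, 0, 0], 2], [[0, 0, -0.1], [0, 0, 0], 2], [[0, 0, -0.1], [0, 0, 0], 2], [[0, 0, -0.1], [0, 0, 0], 2], [[0, 0, -0.1], [0, 0, 0], 2], [[0, 0, -0.1], [0, 0, 0], 2], [[0, 0, -0.1], [0, 0, 0], 2]]'

```text
time_s: 12.52
position: [0.5271, 0.1824, 0.0633]
eef_rot: [-76.0, 0.0, 101.8]
force: [-1.9, -0.9, 3.8]
finger_gap: 0.342
```

```bash
python3 look.py pics/b5.png
```

```text
[0.5271 0.1824 0.0633] [-1.8547 -0.9319  3.7773] [-0.0188  0.3248  0.0336] [-75.9994   0.0155 101.7617] 0.3423423529299577
TCP in pocket mm 4.725532990909859 -0.4361823748863402 43.28791362150485 F hx,hy 2.0058123100286247 0.5339810107626115
```

View pics/b5.png

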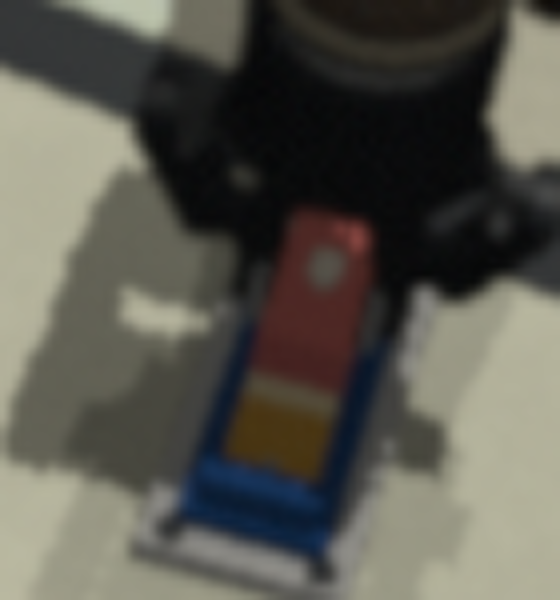

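Emit:
drive_tool --targets '[[[0, 0, 0.05], [0, 0, 0], 2], [[0, 0, 0.06], [0, 0, 0], 2], [[0.1, 0.02, 0.06], [0, 0, 0], 2], [[0.2, 0.04, 0.06], [0, 0, 0], 2], [[0.3, 0.06, 0.06], [0, 0, 0], 2], [[0.4, 0.08, 0.06], [0, 0, 0], 2], [[0.5, 0.1, 0.06], [0, 0, 0], 2], [[0.6, 0.125, 0.06], [0, 0, 0], 2], [[0.6, 0.125, 0.06], [0, 0, 0], 2], [[0.6, 0.125, 0.06], [0, 0, 0], 2]]'

```text
time_s: 13.4
position: [0.5334, 0.1837, 0.0634]
eef_rot: [-76.1, 0.0, 101.8]
force: [-0.8, 0.1, 0.3]
finger_gap: 0.339
```

```bash
python3 look.py pics/b6.png
```

```text
[0.5334 0.1837 0.0634] [-0.8174  0.1153  0.2947] [0.0054 0.046  0.0146] [-76.0677   0.0148 101.7595] 0.3387292495622567
TCP in pocket mm -1.7177633424891712 -0.42194217996050437 43.40566388122945 F hx,hy 0.7767180079966204 -0.2796163890957509
```

View pics/b6.png

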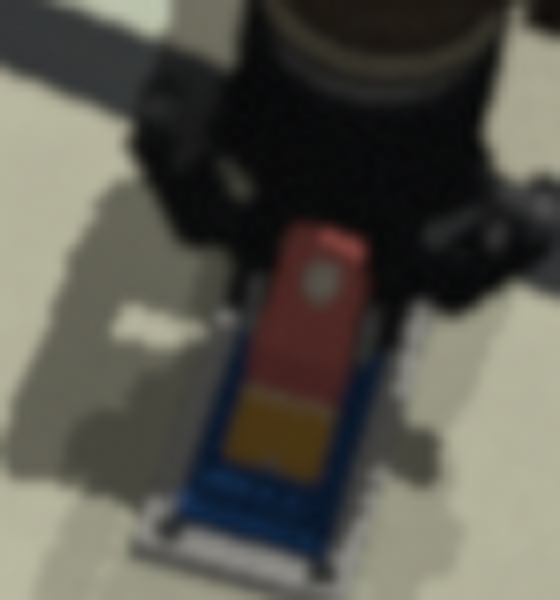

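Emit:
drive_tool --targets '[[[0, 0, 0.02], [0, 0, 0], 2], [[0.04, 0.01, 0.03], [0, 0, 0], 2], [[0.08, 0.02, 0.03], [0, 0, 0], 2], [[0.12, 0.025, 0.03], [0, 0, 0], 2], [[0.16, 0.03, 0.03], [0, 0, 0], 2], [[0.2, 0.04, 0.03], [0, 0, 0], 2], [[0.24, 0.05, 0.03], [0, 0, 0], 2], [[0.24, 0.05, 0.03], [0, 0, 0], 2], [[0.24, 0.05, 0.03], [0, 0, 0], 2], [[0.24, 0.05, 0.03], [0, 0, 0], 2]]'

```text
time_s: 14.28
position: [0.5355, 0.1841, 0.0638]
eef_rot: [-76.0, 0.0, 101.8]
force: [-0.4, -0.1, -1.3]
finger_gap: 0.335
```

```bash
python3 look.py pics/b7.png
```

```text
[0.5355 0.1841 0.0638] [-0.3552 -0.0826 -1.3256] [ 0.0898 -0.2065  0.0063] [-76.0118   0.0165 101.7611] 0.3354717699451532
TCP in pocket mm -3.8262460991178973 -0.43602193297127134 43.84450900933153 F hx,hy 0.3646486252005643 0.00844251629252398
```

Emit:
drive_tool --targets '[[[0.02, 0.005, 0], [0, 0, 0], 2], [[0.04, 0.01, 0], [0, 0, 0], 2], [[0.06, 0.015, 0], [0, 0, 0], 2], [[0.08, 0.02, 0], [0, 0, 0], 2], [[0.1, 0.02, 0], [0, 0, 0], 2], [[0.12, 0.025, 0], [0, 0, 0], 2], [[0.14, 0.03, 0], [0, 0, 0], 2], [[0.15, 0.03, 0], [0, 0, 0], 2], [[0.15, 0.03, 0], [0, 0, 0], 2], [[0.15, 0.03, 0], [0, 0, 0], 2]]'

```text
time_s: 15.17
position: [0.5369, 0.1844, 0.0638]
eef_rot: [-76.0, 0.0, 101.8]
force: [0.4, 0.3, -2.1]
finger_gap: 0.342
```

```bash
python3 look.py pics/b8.png
```

```text
[0.5369 0.1844 0.0638] [ 0.3698  0.3182 -2.0622] [ 0.0744 -0.2088  0.0041] [-76.0066   0.0142 101.7607] 0.34173480232813336
TCP in pocket mm -5.33712250547878 -0.41230948350609087 43.84320429988041 F hx,hy -0.42692860311660347 -0.23604212025009572
```

View pics/b8.png

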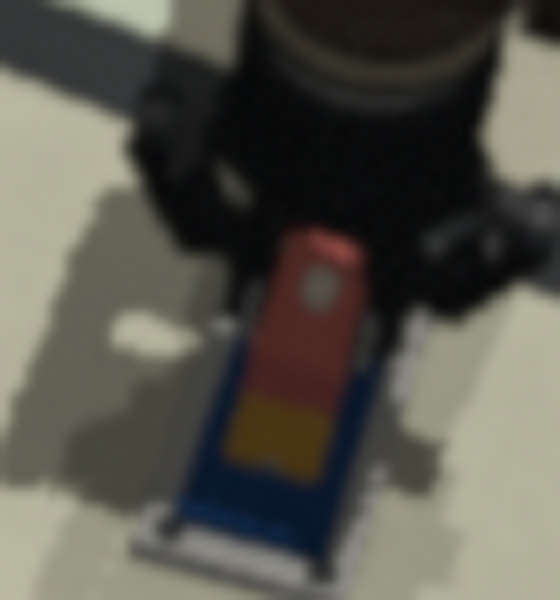

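Emit:
drive_tool --targets '[[[0.02, 0.005, 0], [0, 0, 0], 2], [[0.04, 0.01, 0], [0, 0, 0], 2], [[0.06, 0.015, 0], [0, 0, 0], 2], [[0.08, 0.02, 0], [0, 0, 0], 2], [[0.1, 0.02, 0], [0, 0, 0], 2], [[0.12, 0.025, 0], [0, 0, 0], 2], [[0.14, 0.03, 0], [0, 0, 0], 2], [[0.15, 0.03, 0], [0, 0, 0], 2], [[0.15, 0.03, 0], [0, 0, 0], 2], [[0.15, 0.03, 0], [0, 0, 0], 2]]'

```text
time_s: 16.05
position: [0.5385, 0.1847, 0.0638]
eef_rot: [-76.0, 0.0, 101.8]
force: [-0.9, -0.7, -0.6]
finger_gap: 0.34
```

Emit:
drive_tool --targets '[[[0.02, 0.005, 0], [0, 0, 0], 2], [[0.04, 0.01, 0], [0, 0, 0], 2], [[0.06, 0.01, 0], [0, 0, 0], 2], [[0.08, 0.02, 0], [0, 0, 0], 2], [[0.1, 0.02, 0], [0, 0, 0], 2], [[0.1, 0.02, 0], [0, 0, 0], 2], [[0.1, 0.02, 0], [0, 0, 0], 2], [[0.1, 0.02, 0], [0, 0, 0], 2], [[0.1, 0.02, 0], [0, 0, 0], 2], [[0.1, 0.02, 0], [0, 0, 0], 2]]'

```text
time_s: 16.88
position: [0.5392, 0.1849, 0.0638]
eef_rot: [-76.0, 0.0, 101.8]
force: [-2.6, -0.6, 0.4]
finger_gap: 0.339
```

```bash
python3 look.py pics/b9.png
```

```text
[0.5392 0.1849 0.0638] [-2.6345 -0.6212  0.412 ] [-0.1118  0.334   0.0425] [-75.9627   0.014  101.7611] 0.33861087446151117
TCP in pocket mm -7.616912700581803 -0.4143395271371722 43.76606455241598 F hx,hy 2.7058553942717976 0.07072734094329328
```

View pics/b9.png

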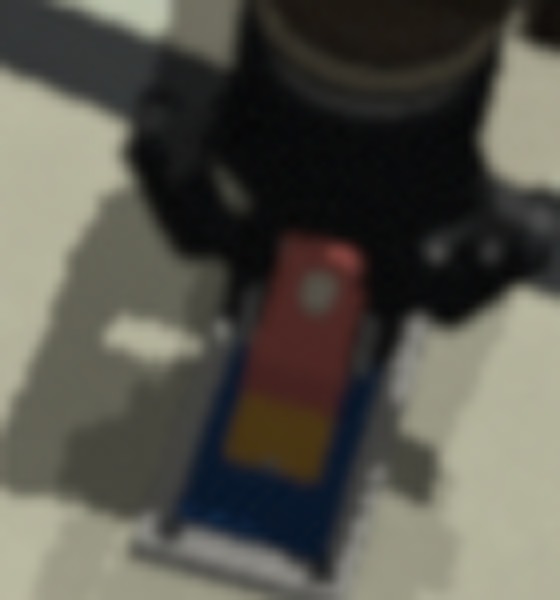

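Emit:
drive_tool --targets '[[[0.06, 0.01, 0], [0, 0, 0], 2], [[0.12, 0.025, 0], [0, 0, 0], 2], [[0.18, 0.04, 0], [0, 0, 0], 2], [[0.24, 0.05, 0], [0, 0, 0], 2], [[0.3, 0.06, 0], [0, 0, 0], 2], [[0.36, 0.075, 0], [0, 0, 0], 2], [[0.42, 0.09, 0], [0, 0, 0], 2], [[0.48, 0.1, 0], [0, 0, 0], 2], [[0.48, 0.1, 0], [0, 0, 0], 2], [[0.48, 0.1, 0], [0, 0, 0], 2]]'

```text
time_s: 17.77
position: [0.5427, 0.1856, 0.0638]
eef_rot: [-75.7, 0.0, 101.8]
force: [-6.7, -1.8, 3.3]
finger_gap: 0.338
```

```bash
python3 look.py pics/c1.png
```

```text
[0.5427 0.1856 0.0638] [-6.7226 -1.8482  3.2989] [-0.2938  1.2218  0.046 ] [-75.7067   0.0183 101.7758] 0.3380870293049956
TCP in pocket mm -11.204430224776079 -0.43913375232463225 43.76756489555975 F hx,hy 6.958504763605741 0.43798317582300755
```

View pics/c1.png

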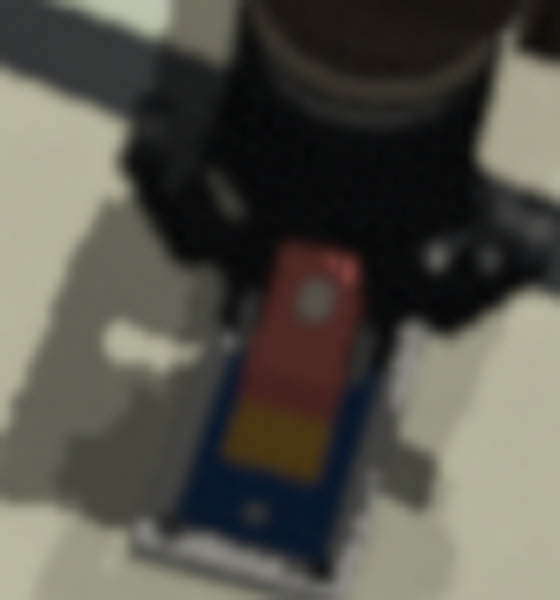

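Emit:
drive_tool --targets '[[[0.03, 0.005, 0], [0, 0, 0], 2], [[0.06, 0.01, 0], [0, 0, 0], 2], [[0.09, 0.02, 0], [0, 0, 0], 2], [[0.12, 0.025, 0], [0, 0, 0], 2], [[0.15, 0.03, 0], [0, 0, 0], 2], [[0.18, 0.035, 0], [0, 0, 0], 2], [[0.2, 0.04, 0], [0, 0, 0], 2], [[0.2, 0.04, 0], [0, 0, 0], 2], [[0.2, 0.04, 0], [0, 0, 0], 2], [[0.2, 0.04, 0], [0, 0, 0], 2]]'

```text
time_s: 18.65
position: [0.5439, 0.1859, 0.0638]
eef_rot: [-75.6, 0.0, 101.8]
force: [-8.3, -2.6, 4.9]
finger_gap: 0.34
```

```bash
python3 look.py pics/c2.png
```

```text
[0.5439 0.1859 0.0638] [-8.2896 -2.5513  4.8525] [-0.4348  1.5467  0.0644] [-75.5629   0.0205 101.7804] 0.33987454282997787
TCP in pocket mm -12.465925135091947 -0.43078336939716283 43.77973849155249 F hx,hy 8.635947979229321 0.8066801917391417
```

View pics/c2.png

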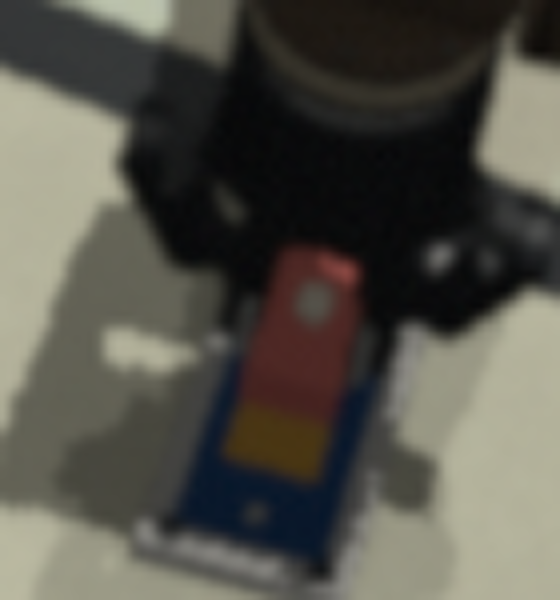

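Emit:
drive_tool --targets '[[[0.03, 0.005, 0.02], [0, 0, 0], 2], [[0.0, 0.0, -0.02], [0.003, -0.014, 0], 2], [[-0.04, -0.01, -0.05], [0.005, -0.026, 0], 2], [[-0.09, -0.02, -0.09], [0.008, -0.039, 0], 2], [[-0.14, -0.03, -0.13], [0.011, -0.052, 0], 2], [[-0.19, -0.04, -0.16], [0.014, -0.065, 0], 2], [[-0.24, -0.05, -0.2], [0.016, -0.078, 0], 2], [[-0.28, -0.06, -0.23], [0.019, -0.091, 0], 2], [[-0.31, -0.065, -0.26], [0.021, -0.103, 0], 2], [[-0.31, -0.065, -0.26], [0.021, -0.103, 0], 2]]'

```text
time_s: 19.53
position: [0.5401, 0.1851, 0.061]
eef_rot: [-81.5, 0.1, 101.8]
force: [-10.4, -2.1, 5.3]
finger_gap: 0.343
```

```bash
python3 look.py pics/c3.png
```

```text
[0.5401 0.1851 0.061 ] [-10.4043  -2.1198   5.3389] [-0.5034  1.7744 -0.0027] [-81.5426   0.0548 101.7948] 0.34256662185784426
TCP in pocket mm -8.585125243510324 -0.4437906359762883 41.02926316347792 F hx,hy 10.618240894472732 -0.04720886277578967
```

View pics/c3.png

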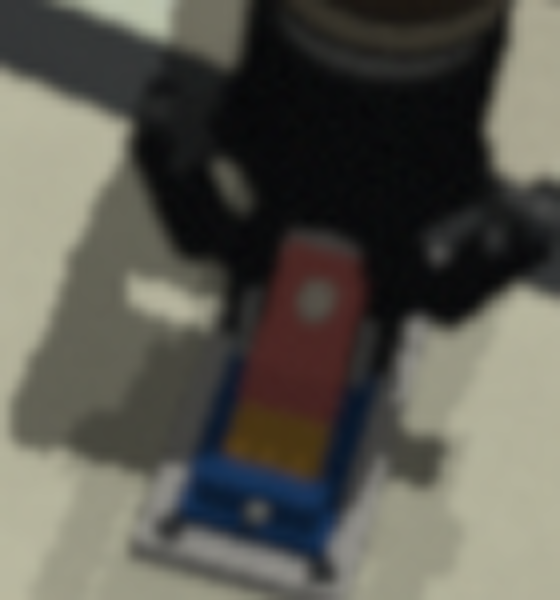

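Emit:
drive_tool --targets '[[[-0.03, -0.01, 0], [0.002, -0.01, 0], 2], [[-0.06, -0.01, -0.04], [0.004, -0.02, 0], 2], [[-0.1, -0.02, -0.08], [0.006, -0.03, 0], 2], [[-0.13, -0.03, -0.11], [0.008, -0.04, 0], 2], [[-0.17, -0.03, -0.14], [0.01, -0.05, 0], 2], [[-0.2, -0.04, -0.18], [0.012, -0.06, 0], 2], [[-0.24, -0.05, -0.22], [0.015, -0.072, 0], 2], [[-0.28, -0.06, -0.26], [0.018, -0.086, 0], 2], [[-0.28, -0.06, -0.26], [0.018, -0.086, 0], 2], [[-0.28, -0.06, -0.26], [0.018, -0.086, 0], 2]]'

```text
time_s: 20.42
position: [0.5368, 0.1844, 0.0585]
eef_rot: [-86.4, 0.1, 101.8]
force: [-13.0, -4.1, 7.6]
finger_gap: 0.34
```

```bash
python3 look.py pics/c4.png
```

```text
[0.5368 0.1844 0.0585] [-13.0037  -4.142    7.5982] [-0.5926  2.14    0.0521] [-86.4463   0.05   101.803 ] 0.34024099081746806
TCP in pocket mm -5.204557795494283 -0.43727281889854674 38.455932266403465 F hx,hy 13.575553663919441 1.402282832527023
```

View pics/c4.png

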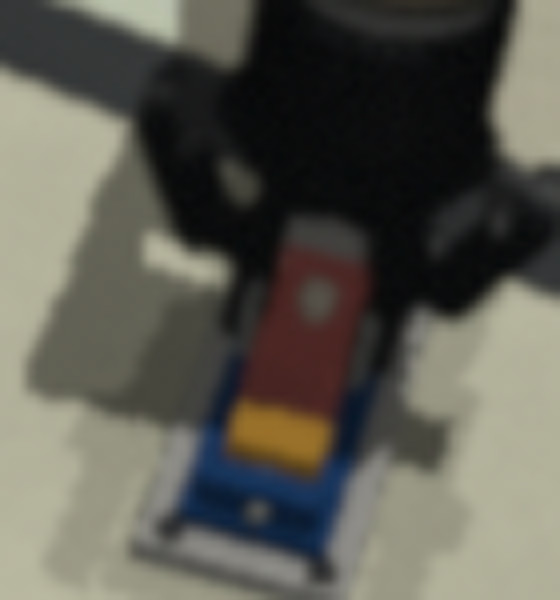

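Emit:
drive_tool --targets '[[[0, 0, 0.02], [0, 0, 0], 2], [[0, 0, 0.04], [0, 0, 0], 2], [[-0.02, 0, 0.05], [0, 0, 0], 2], [[-0.02, 0, 0.05], [0, 0, 0], 2], [[-0.02, 0, 0.05], [0, 0, 0], 2], [[-0.02, 0, 0.05], [0, 0, 0], 2], [[-0.02, 0, 0.05], [0, 0, 0], 2], [[-0.02, 0, 0.05], [0, 0, 0], 2], [[-0.02, 0, 0.05], [0, 0, 0], 2], [[-0.02, 0, 0.05], [0, 0, 0], 2]]'

```text
time_s: 21.3
position: [0.5369, 0.1844, 0.0586]
eef_rot: [-86.5, 0.0, 101.8]
force: [-11.4, -3.6, 6.0]
finger_gap: 0.341
```

```bash
python3 look.py pics/c5.png
```

```text
[0.5369 0.1844 0.0586] [-11.4029  -3.5914   6.0152] [-0.5903  1.9059  0.0101] [-86.4816   0.0477 101.7995] 0.34091674528797955
TCP in pocket mm -5.2669148413188065 -0.462631399972316 38.5561792927493 F hx,hy 11.896059196656674 1.189775303357878
```

```bash
cat > br.py <<'E'
from h import *
import sys
Hx=np.array([-.979,-.204]);P=np.array([.5318,.1829])
def back(im,c,x,y,f,name):
    hsv=cv2.cvtColor(im,cv2.COLOR_RGB2HSV)
    br=((hsv[...,0]>8)&(hsv[...,0]<30)&(hsv[...,1]>120)).astype(np.uint8)
    q=rect(br)[:,0,:].astype(float);w=[]
    for p in q:
        u=(p+.5)/f-.5+[x,y];w.append((ray(c,*u,.036)[:2]-P)@Hx*1000)
    w=np.array(w);print(name,'min/max hx',np.percentile(w,[0,10,90,100]),len(w))
c=cap("scene")
p0=cv2.imread("pics/scene0.png")[:,:,::-1]
x,y,f=325,170,8
for n,im in(("start",p0),("now",c["pixels"])):
    back(cv2.resize(np.ascontiguousarray(im[y:y+75,x:x+70]),None,fx=f,fy=f,interpolation=cv2.INTER_CUBIC),c,x,y,f,n)
for n in sys.argv[1:]:
    back(cv2.imread(f"pics/{n}.png")[:,:,::-1].copy(),c,x,y,f,n)
E
python3 br.py b4 b8 b9 c1 c2 c3 c4 c5
```

```text
start min/max hx [-53.54799522 -53.07801915 -28.4127302  -27.88033542] 261
now min/max hx [-54.26535011 -53.80791351 -27.12811776 -26.72377055] 274
b4 min/max hx [-55.01340059 -54.36452254 -27.64756628 -27.21114374] 275
b8 min/max hx [-56.02933248 -55.47338173 -25.60930857 -25.1674981 ] 290
b9 min/max hx [-56.02933248 -55.4815401  -25.49548885 -25.09119273] 286
c1 min/max hx [-55.96248893 -55.50959834 -28.71641167 -28.19310584] 273
c2 min/max hx [-56.02933248 -55.64316504 -29.99294257 -29.49839579] 268
c3 min/max hx [-54.13063059 -53.67765604 -29.95914615 -29.54207373] 259
c4 min/max hx [-54.26535011 -53.81585394 -27.2281154  -26.69313749] 274
c5 min/max hx [-54.26535011 -53.83372336 -27.16081696 -26.61736008] 275
```

```bash
python3 - <<'E'
import cv2,numpy as np
a=cv2.imread("pics/c5.png")[340:540,150:400];b=cv2.imread("pics/c3.png")[340:540,150:400]
s=cv2.imread("pics/scene0.png")[170:245,325:395];s=cv2.resize(s,None,fx=8,fy=8,interpolation=cv2.INTER_CUBIC)[340:540,150:400]
cv2.imwrite("pics/cz.png",np.vstack([np.hstack([cv2.resize(a,None,fx=1.6,fy=1.6),cv2.resize(b,None,fx=1.6,fy=1.6)])[:,:],np.hstack([cv2.resize(s,None,fx=1.6,fy=1.6)]*2)])[:600])
E
```

```text
(no output)
```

View pics/cz.png

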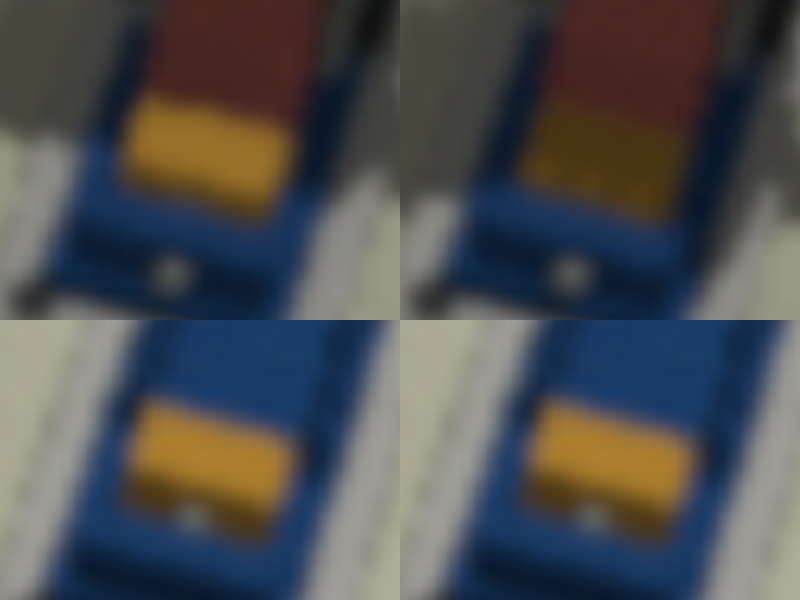

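```bash
python3 - <<'E'
from h import *
c=cap("scene")
for a,b in((143,83),(143,97),(295,118),(295,127)):
    u=325+((150+a/1.6)+.5)/8-.5; v=170+((340+b/1.6)+.5)/8-.5
    w=ray(c,u,v,.036)[:2]-[.5318,.1829]; print(a,b,u,v,1000*w@[-.979,-.204],1000*w@[.204,-.979])
E
```

```text
143 83 354.484375 218.546875 -27.50139551012715 13.747281401868662
143 97 354.484375 219.640625 -31.28973238967717 12.83802579786819
295 118 366.359375 221.28125 -25.666668480996783 -17.119803621239118
295 127 366.359375 221.984375 -28.093805756710793 -17.651606306417037
```

```bash
cat > ov.py <<'E'
from h import *
import sys
c=cap("scene");s=ctrl.read_state()
from scipy.spatial.transform import Rotation as Ro
np.set_printoptions(precision=2,suppress=True)
x,y,w,h,f=330,175,60,60,10
a=cv2.resize(c["pixels"][y:y+h,x:x+w],None,fx=f,fy=f,interpolation=cv2.INTER_CUBIC)
lab=cv2.convertScaleAbs(a,alpha=1.8)
raw=lab.copy()
Hx=np.array([-.979,-.204,0]);Hy=np.array([.204,-.979,0]);ez=np.array([0,0,1.])
T=s["position"]+np.array([0,0,.0])
for th,col in((90+s["eef_rot"][0],(0,255,0)),(90+s["eef_rot"][0]+5,(255,255,0))):
    t=np.radians(th);bx=np.cos(t)*Hx+np.sin(t)*ez;bz=-np.sin(t)*Hx+np.cos(t)*ez
    g=T-.003*( -np.sin(np.radians(90+s["eef_rot"][0]))*Hx+np.cos(np.radians(90+s["eef_rot"][0]))*ez)
    O=g-.0337*bz
    for bx0,z0,z1 in((.026,.008,.034),(.035,0,.008)):
        P=[O+i*bx0*bx+j*.015*Hy+k*bz for k in(z0,z1) for i,j in((-1,-1),(-1,1),(1,1),(1,-1))]
        q=[tuple(int(round(v)) for v in ((np.array(proj(c,p))-[x,y]+[.8+.5,.3+.5])*f-.5)) for p in P]
        for k in(0,4):
            for i in range(4): cv2.line(lab,q[k+i],q[k+(i+1)%4],col,1)
cv2.imwrite(sys.argv[1],np.hstack([raw,lab])[:,:,::-1][:, 200:][:, :1000].copy() if 0 else cv2.resize(np.hstack([raw,lab]),None,fx=.66,fy=.66,interpolation=cv2.INTER_AREA)[:,:,::-1])
E
python3 ov.py pics/ov1.png
```

```text
(no output)
```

View pics/ov1.png

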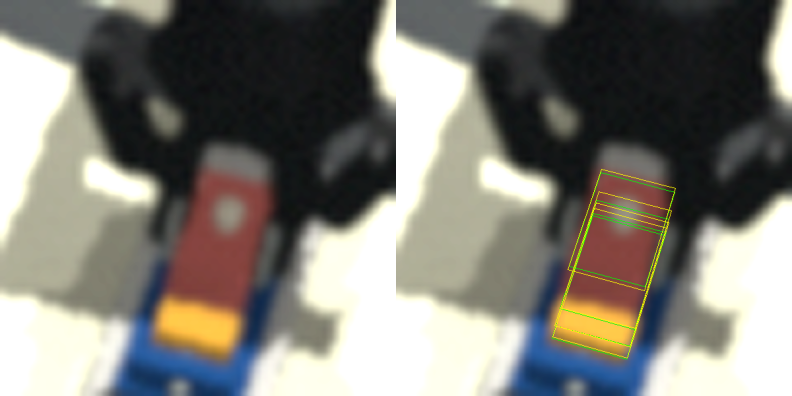

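Emit:
drive_tool --targets '[[[-0.02, 0, -0.02], [0.001, -0.006, 0], 2], [[-0.04, -0.01, -0.04], [0.002, -0.012, 0], 2], [[-0.06, -0.01, -0.06], [0.004, -0.018, 0], 2], [[-0.08, -0.02, -0.08], [0.005, -0.024, 0], 2], [[-0.09, -0.02, -0.1], [0.006, -0.03, 0], 2], [[-0.09, -0.02, -0.1], [0.006, -0.03, 0], 2], [[-0.09, -0.02, -0.1], [0.006, -0.03, 0], 2], [[-0.09, -0.02, -0.1], [0.006, -0.03, 0], 2], [[-0.09, -0.02, -0.1], [0.006, -0.03, 0], 2], [[-0.09, -0.02, -0.1], [0.006, -0.03, 0], 2]]'

```text
time_s: 22.33
position: [0.5357, 0.1842, 0.0576]
eef_rot: [-88.2, 0.1, 101.8]
force: [-12.9, -3.7, 8.2]
finger_gap: 0.34
```

```bash
python3 look.py pics/c6.png
```

```text
[0.5357 0.1842 0.0576] [-12.8638  -3.7108   8.1651] [-0.6035  2.0779  0.0024] [-88.1852   0.0644 101.8032] 0.3397729537411444
TCP in pocket mm -4.060930803045547 -0.439634148138897 37.57865643178282 F hx,hy 13.35061867551 1.0086679603853104
```

View pics/c6.png

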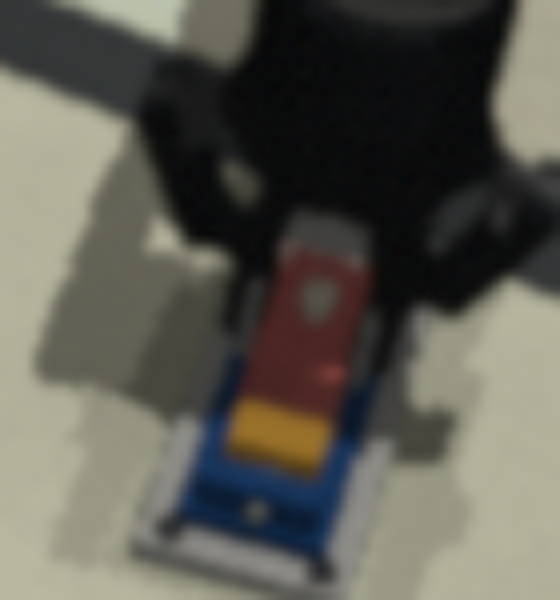

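Emit:
drive_tool --targets '[[[-0.02, 0, -0.02], [0.001, -0.006, 0], 2], [[-0.04, -0.01, -0.04], [0.002, -0.012, 0], 2], [[-0.06, -0.01, -0.06], [0.004, -0.018, 0], 2], [[-0.08, -0.02, -0.08], [0.005, -0.024, 0], 2], [[-0.1, -0.02, -0.1], [0.006, -0.032, 0], 2], [[-0.1, -0.02, -0.1], [0.006, -0.032, 0], 2], [[-0.1, -0.02, -0.1], [0.006, -0.032, 0], 2], [[-0.1, -0.02, -0.1], [0.006, -0.032, 0], 2], [[-0.1, -0.02, -0.1], [0.006, -0.032, 0], 2], [[-0.1, -0.02, -0.1], [0.006, -0.032, 0], 2]]'

```text
time_s: 23.22
position: [0.5345, 0.1839, 0.0567]
eef_rot: [-90.0, 0.1, 101.8]
force: [-13.1, -3.1, 9.1]
finger_gap: 0.344
```

```bash
python3 look.py pics/c7.png; python3 - <<'E'
from h import *
c=cap("top");cv2.imwrite("pics/t7.png",cv2.resize(c["pixels"][200:310,170:260],None,fx=5,fy=5,interpolation=cv2.INTER_CUBIC)[:,:,::-1])
E
```

```text
[0.5345 0.1839 0.0567] [-13.0695  -3.1089   9.1145] [-0.6327  2.2216  0.0816] [-90.0189   0.0992 101.8045] 0.343802475466061
TCP in pocket mm -2.8961267741451993 -0.46512095241404433 36.681384079397674 F hx,hy 13.429209675582104 0.3774444680784464
```

View pics/c7.png

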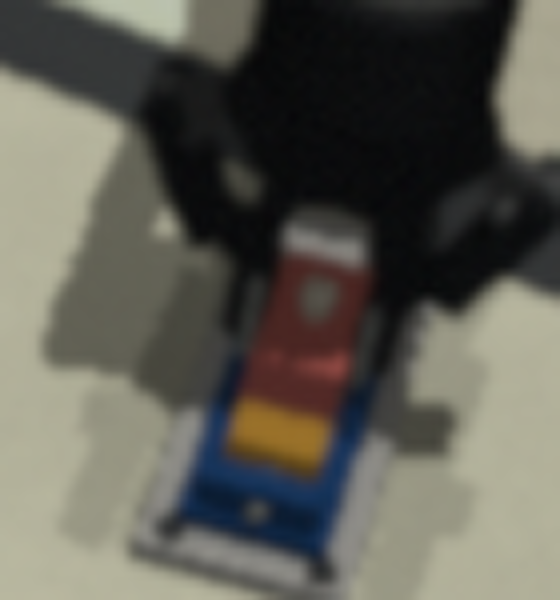

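View pics/t7.png

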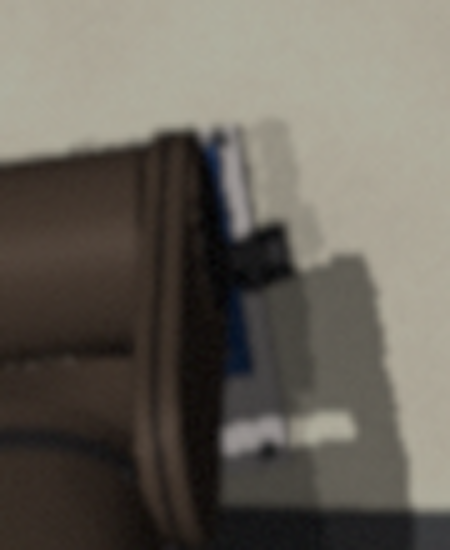

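Emit:
drive_tool --targets '[[[-0.02, 0, 0], [0, 0, 0], 2], [[-0.04, -0.01, 0], [0, 0, 0], 2], [[-0.06, -0.01, 0], [0, 0, 0], 2], [[-0.08, -0.015, 0], [0, 0, 0], 2], [[-0.1, -0.02, 0], [0, 0, 0], 2], [[-0.12, -0.025, 0], [0, 0, 0], 2], [[-0.12, -0.025, 0], [0, 0, 0], 2], [[-0.12, -0.025, 0], [0, 0, 0], 2], [[-0.12, -0.025, 0], [0, 0, 0], 2], [[-0.12, -0.025, 0], [0, 0, 0], 2]]'

```text
time_s: 24.15
position: [0.5344, 0.1839, 0.0567]
eef_rot: [-90.2, 0.1, 101.8]
force: [-10.1, -2.7, 5.3]
finger_gap: 0.341
```

```bash
python3 look.py pics/c8.png
```

```text
[0.5344 0.1839 0.0567] [-10.1485  -2.6815   5.2838] [-0.4521  1.727   0.0551] [-90.2147   0.091  101.7879] 0.341168878836293
TCP in pocket mm -2.7654114481801324 -0.4641171832599206 36.65220069272836 F hx,hy 10.482418242063343 0.5549247659915837
```

Emit:
drive_tool --targets '[[[-0.03, -0.005, 0], [0, 0, 0], 2], [[-0.06, -0.01, 0], [0, 0, 0], 2], [[-0.09, -0.02, 0], [0, 0, 0], 2], [[-0.12, -0.025, 0], [0, 0, 0], 2], [[-0.15, -0.03, 0], [0, 0, 0], 2], [[-0.18, -0.035, 0], [0, 0, 0], 2], [[-0.2, -0.04, 0], [0, 0, 0], 2], [[-0.2, -0.04, 0], [0, 0, 0], 2], [[-0.2, -0.04, 0], [0, 0, 0], 2], [[-0.2, -0.04, 0], [0, 0, 0], 2]]'

```text
time_s: 25.03
position: [0.5342, 0.1839, 0.0567]
eef_rot: [-90.5, 0.1, 101.8]
force: [-4.8, -0.9, 0.9]
finger_gap: 0.346
```

```bash
python3 look.py pics/c9.png
```

```text
[0.5342 0.1839 0.0567] [-4.7793 -0.918   0.9417] [-0.2089  1.0912  0.0772] [-90.5397   0.0807 101.7634] 0.34627277001000334
TCP in pocket mm -2.5568788921397636 -0.466246727418503 36.65470605734854 F hx,hy 4.866173934484365 -0.07625264136017974
```

View pics/c9.png

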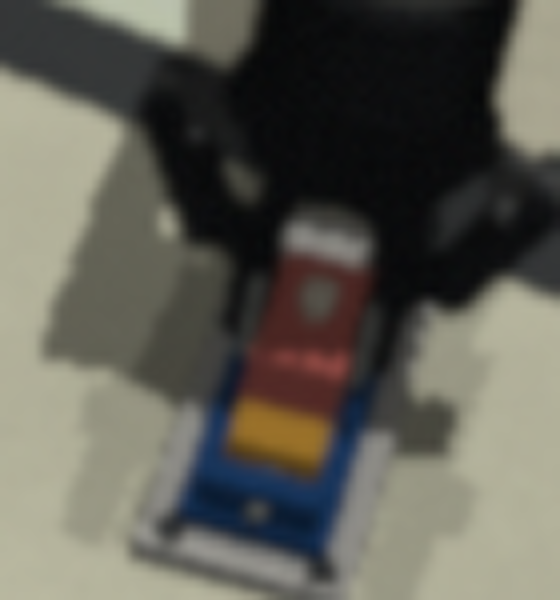

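Emit:
drive_tool --targets '[[[-0.03, -0.005, 0], [0, 0, 0], 2], [[-0.06, -0.01, 0], [0, 0, 0], 2], [[-0.09, -0.02, 0], [0, 0, 0], 2], [[-0.12, -0.025, -0.02], [0, 0, 0], 2], [[-0.14, -0.03, -0.04], [0, 0, 0], 2], [[-0.14, -0.03, -0.07], [0, 0, 0], 2], [[-0.14, -0.03, -0.1], [0, 0, 0], 2], [[-0.14, -0.03, -0.1], [0, 0, 0], 2], [[-0.14, -0.03, -0.1], [0, 0, 0], 2], [[-0.14, -0.03, -0.1], [0, 0, 0], 2]]'

```text
time_s: 25.92
position: [0.5339, 0.1838, 0.0567]
eef_rot: [-90.7, 0.1, 101.7]
force: [-4.7, -0.6, 2.6]
finger_gap: 0.34
```

```bash
python3 look.py pics/c10.png
```

```text
[0.5339 0.1838 0.0567] [-4.724  -0.6352  2.6145] [-0.1134  1.0917  0.1194] [-90.7027   0.0766 101.7485] 0.33990951230887473
TCP in pocket mm -2.2136089049952172 -0.4913985695061978 36.706918721347165 F hx,hy 4.754400281018235 -0.341875310286355
```

Emit:
drive_tool --targets '[[[-0.03, -0.005, 0], [0, 0.003, 0], 2], [[-0.06, -0.01, 0], [-0.001, 0.006, 0], 2], [[-0.09, -0.02, 0], [-0.002, 0.009, 0], 2], [[-0.12, -0.025, 0], [-0.002, 0.012, 0], 2], [[-0.15, -0.03, 0], [-0.002, 0.012, 0], 2], [[-0.15, -0.03, 0], [-0.002, 0.012, 0], 2], [[-0.15, -0.03, 0], [-0.002, 0.012, 0], 2], [[-0.15, -0.03, 0], [-0.002, 0.012, 0], 2], [[-0.15, -0.03, 0], [-0.002, 0.012, 0], 2], [[-0.15, -0.03, 0], [-0.002, 0.012, 0], 2]]'

```text
time_s: 26.8
position: [0.5338, 0.1838, 0.0567]
eef_rot: [-90.3, 0.0, 101.7]
force: [4.2, 3.7, -3.0]
finger_gap: 0.342
```

```bash
python3 look.py pics/c11.png
```

```text
[0.5338 0.1838 0.0567] [ 4.2331  3.7211 -2.9844] [ 0.4344 -0.6222  0.143 ] [-90.2664   0.0492 101.7384] 0.3416551311113606
TCP in pocket mm -2.148586924335426 -0.4332469779510847 36.73682787365969 F hx,hy -4.903284292839023 -2.779422825505713
```

View pics/c11.png

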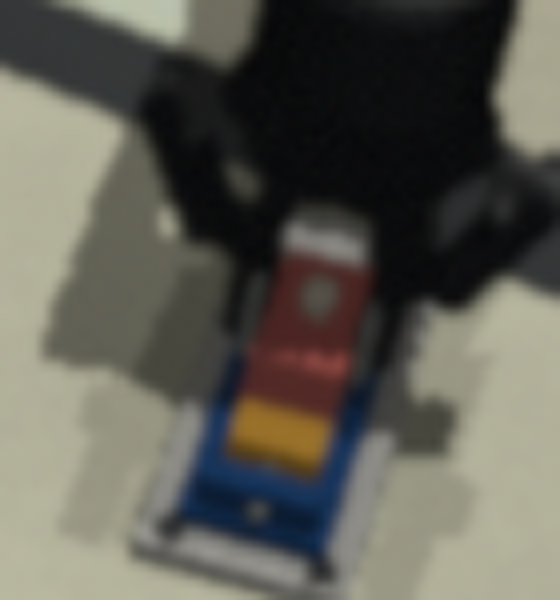

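Emit:
drive_tool --targets '[[[0.03, 0.03, -0.03], [0, 0, 0], 2], [[0.06, 0.06, -0.06], [0, 0, 0], 2], [[0.08, 0.08, -0.1], [0, 0, 0], 2], [[0.08, 0.08, -0.14], [0, 0, 0], 2], [[0.08, 0.08, -0.17], [0, 0, 0], 2], [[0.08, 0.08, -0.2], [0, 0, 0], 2], [[0.08, 0.08, -0.2], [0, 0, 0], 2], [[0.08, 0.08, -0.2], [0, 0, 0], 2], [[0.08, 0.08, -0.2], [0, 0, 0], 2], [[0.08, 0.08, -0.2], [0, 0, 0], 2]]'

```text
time_s: 27.68
position: [0.5339, 0.1839, 0.0566]
eef_rot: [-90.0, 0.1, 101.8]
force: [-0.8, -2.0, 10.6]
finger_gap: 0.342
```

```bash
python3 look.py pics/c12.png
```

```text
[0.5339 0.1839 0.0566] [-0.8195 -2.0144 10.5938] [-0.123   0.3501  0.1262] [-90.0346   0.1203 101.7687] 0.34155565568299334
TCP in pocket mm -2.295501589340541 -0.4970334569779174 36.61623851695384 F hx,hy 1.213200589629153 1.8049337520968693
```

Emit:
drive_tool --targets '[[[0, -0.02, 0.08], [0, 0, 0], 2], [[0, -0.03, 0.15], [0, 0, 0], 2], [[0, -0.03, 0.17], [0, 0, 0], 2], [[0, -0.03, 0.17], [0, 0, 0], 2], [[0, -0.03, 0.17], [0, 0, 0], 3], [[0, -0.03, 0.17], [0, 0, 0], 3.5], [[0, -0.03, 0.17], [0, 0, 0], 4], [[0, -0.03, 0.17], [0, 0, 0], 4.5], [[0, -0.03, 0.17], [0, 0, 0], 5], [[0, -0.03, 0.17], [0, 0, 0], 5]]'

```text
time_s: 28.57
position: [0.532, 0.1838, 0.055]
eef_rot: [-89.9, 0.0, 101.7]
force: [0.2, -0.7, 0.5]
finger_gap: 0.584
```

```bash
python3 look.py pics/d1.png
```

```text
[0.532  0.1838 0.055 ] [ 0.2168 -0.6577  0.5389] [ 0.0673 -0.0248  0.0019] [-89.8605   0.0483 101.7499] 0.583583893287003
TCP in pocket mm -0.4235850270319499 -0.8156160574122907 35.006130100606086 F hx,hy -0.0780868930815467 0.6880901935451244
```

View pics/d1.png

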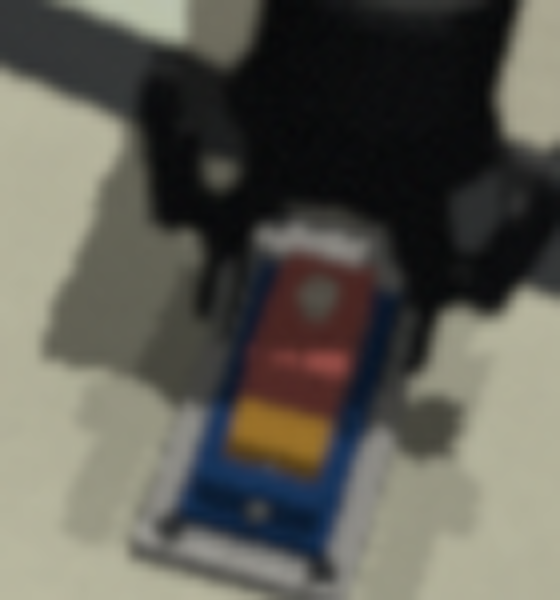

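Emit:
drive_tool --targets '[[[0, 0, 0.5], [0, 0, 0], 5.5], [[0, 0, 1], [0, 0, 0], 5.5], [[0, 0, 2], [0, 0, 0], 5.5], [[0, 0, 3.5], [0, 0, 0], 5.5], [[0, 0, 5], [0, 0, 0], 5.5], [[0, 0, 7], [0, 0, 0], 5.5], [[0, 0, 9.5], [0, 0, 0], 5.5], [[0, 0, 12], [0, 0, 0], 5.5], [[0, 1, 14], [0, 0, 0], 5.5], [[0, 3, 16], [0, 0, 0], 5.5]]'

```text
time_s: 29.45
position: [0.5334, 0.213, 0.2187]
eef_rot: [-90.1, 0.1, 101.6]
force: [0.3, 0.4, -1.0]
finger_gap: 0.643
```

Emit:
drive_tool --targets '[[[0, 3, 0], [0, 0, 0], 5.5], [[0, 6, 0], [0, 0, 0], 5.5], [[0, 9, 0], [0, 0, 0], 5.5], [[-1, 12, 0], [0, 0, 0], 5.5], [[-2, 15, 0], [0, 0, 0], 5.5], [[-3, 18, 0], [0, 0, 0], 5.5], [[-4, 21, 0], [0, 0, 0], 5.5], [[-5, 24, 0], [0, 0, 0], 5.5], [[-6, 27, 0], [0, 0, 0], 5.5], [[-6, 28, 0], [0, 0, 0], 5.5]]'

```text
time_s: 30.28
position: [0.4707, 0.4976, 0.2173]
eef_rot: [-90.0, -0.1, 102.0]
force: [0.4, -0.1, 0.2]
finger_gap: 0.644
```

```bash
python3 - <<'E'
from h import *
np.set_printoptions(precision=4,suppress=True)
print(ctrl.read_state()["position"])
c=cap("scene","pics/sceneF.png");d=cap("top","pics/topF.png")
z=lambda im,x,y,w,h,f:cv2.resize(im[y:y+h,x:x+w],None,fx=f,fy=f,interpolation=cv2.INTER_CUBIC)
cv2.imwrite("pics/f1.png",np.hstack([z(d["pixels"],180,215,60,90,6),z(c["pixels"],330,185,65,90,6)])[:,:,::-1])
# tilt check: body top rect in top view at z=.054, tooth
im=z(d["pixels"],180,215,60,90,8);hsv=cv2.cvtColor(im,cv2.COLOR_RGB2HSV)
pink=(((hsv[...,0]>165)|(hsv[...,0]<8))&(hsv[...,1]>80)&(hsv[...,2]>90)).astype(np.uint8)
B=np.array([ray(d,*((q+.5)/8-.5+[180,215]),.054)[:2] for q in cv2.boxPoints(cv2.minAreaRect(rect(pink)))])
Hx=np.array([-.979,-.204]);Hy=np.array([.204,-.979]);P=np.array([.5318,.1829])
print('body corners hx,hy mm',1000*np.c_[(B-P)@Hx,(B-P)@Hy])
E
```

```text
[0.4707 0.4976 0.2173]
body corners hx,hy mm [[-26.9727 -14.1821]
 [-25.6397  16.4236]
 [ 27.101   15.4524]
 [ 25.7665 -14.8998]]
```

View pics/f1.png

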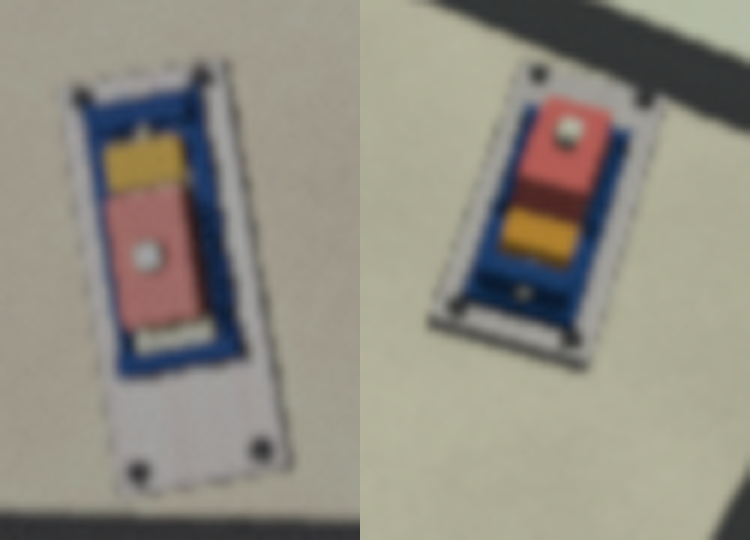

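View pics/topF.png

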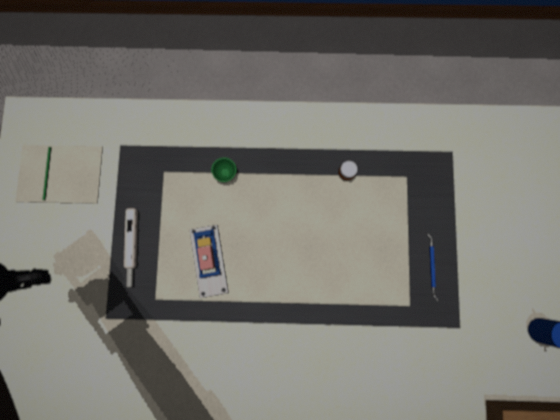

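```bash
python3 -c "
from cell import ctrl
print(ctrl.job_done())"
```

```text
the job is handed in; nothing more can be done
None
```

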